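Turn the back-to-front sensor round in its calibration nest

TASK

One of the two pressure sensors has been docked back to front, with its black end towards the nest's blue coupling block. Lift it right out of its nest, turn it end for end, and set it down (don't drop it) fully home in the same nest with its blue end towards the blue block. Leave the other sensor, which is docked correctly, as it is.

Things in the scene. Friction and masses are not known exactly. Their poses are not given: they have to be found in the camera images.
- sensor_a: Loose bar sensor in nest_a, 0.25-0.5 kg: aluminium, 112 x 32 x 36 mm high, one end blue, the other black, each with a 6 mm stub (124 mm in all). Orange grip post, 28 mm square, on the middle of its top, 36 to 82 mm above the underside: grip it from above across either pair of faces. Origin: underside, below the blue end's face, mid-width; +x points out of the blue end, z up; post at x = -56 mm.
- sensor_b: Sensor in nest_b, identical to sensor_a in looks, sizes, origin (below the blue end's face) and axes (+x out of the blue end). One of the two lies back to front in its nest: its +x points against its nest's +x.
- nest_a: Fixed docking nest: plate 205 x 84 mm with a grey open slot 138 x 44 mm inside; slot floor 8 mm above the bench, rim 34 mm, walls flared 45 degrees above 26 mm. A blue coupling block, top 38 mm high, stands past one end. Origin: bench level under the slot's middle; +x along the slot to the blue block, z up. A sensor fully home has its underside at 8 mm and rightly its +x along the nest's.
- nest_b: The other docking nest, identical to nest_a in looks, sizes, origin and axes; it holds sensor_b. One nest stands left and one right of straight ahead, in either order, each with its blue block on the far side, yawed up to 26 degrees.

How it is judged:
By the outcome, as a careful person would: the job done as asked, in the order asked, and still so for the second after the job is handed in, with the robot touching nothing.
It also fails if it takes over 38 s, if anything falls off the work surface, if the arm or the gripper's body presses on something with over 40 N, if the wrist force passes 120 N, or if a joint passes its speed limit or range.

ROBOT

A 6-joint arm with a two-finger parallel gripper is mounted at the origin on the work surface. World frame = base frame: x ahead of the robot, y to its left, z up, the work surface at z = 0. Lengths are in m, angles in rad, forces in N, time in s.
With the tool pointing down it reaches from about 0.275 to 0.975 m from the base axis. Payload 8.4 kg.
Tool frame: the origin (TCP) lies at the very end of the fingers, on their centre line; the grasp point (between the pads) lies 19 mm behind it; z points along the fingers, x is the direction in which the jaws open and shut, and the axes are right-handed (so a half turn about z gives the same grasp; the last joint's range is limited). The gripper opens to 92 mm and grips with 3 to 60 N. Pads are 20 mm wide; open, the fingers measure 128 mm over their backs; the gripper's body (75 mm by 189 mm) begins 69 mm behind the grasp point.
Start: joints at [-1.252, 0.353, 1.633, -0, 1.155, -0.002], TCP at [0.197, -0.593, 0.215] pointing down, gripper open.
Joint ranges: [-2.63, 2.63], [-0.92, 2.1], [0.06, 2.66], [-1.3, 4.44], [0, 2.69], [-3.02, 3.02]. Speed limits (rad/s): [2.22, 2.22, 2.79, 3.14, 3.14, 3.14].

INTERFACE

Orientations are given as a 3x3 rotation matrix whose columns are the frame's x, y, z axes.
In Python, from workcell import get_state, camera, camera_info, hand_in gives the robot as it stands.
- The arm moves only by the shell command python3 -m handwheel 'ROWS' [FORCE]. ROWS is text: rows parted by semicolons, each of 5 numbers parted by spaces: the shift along the tool's x, y, z in mm, then the turn about the tool's z in degrees, then the gripper command: -1 is shut, 1 is fully open, values between are in proportion. A call has 1 to 8 rows; each row is the pose to reach, as a shift and turn from the pose commanded when the call began, along the tool's axes at that moment; what a row does not reach only later rows make up. A row lasts 1/12 s, in which the tool goes at most 41.7 mm and 7.16 degrees, less where a joint would pass 70% of its speed; a pose out of reach is approached as far as the arm can. A call with a gripper value outside its range is refused whole. The fingers move at their own pace and stop on an object; FORCE is the grip in N (left out, the last holds). Time passes only in rows, so rows that repeat a pose let the fingers close. It gives the time, the measured TCP pose, the force and the opening at its end, in the units of the state.
- get_state(): the state, without advancing time (a new reading comes with each control period).
- camera(name): name is "scene" or "top"; returns (picture, depth): 420x560x3 uint8, blue, green, red; 420x560 float32, m along the optical axis (not along the pixel's ray), 0 where there is no reading.
- camera_info(name): a dict with "mtx" (3x3 intrinsics, pixels), "D" ([k1, k2, p1, p2, k3] as OpenCV has them; the pictures are not rectified), "cam_to_world" (4x4, takes a point from camera to world coordinates). Camera axes: x right, y down, z forward; pixel columns grow to the right and rows downward; lengths in m; the calibration is good to about 2 mm. A picture is of the moment at which its call begins. camera_info takes no time and is no camera call.
- hand_in(): hands the job in, once; it reports no verdict.
The state is a dict: "time_s": time; "q": joint angles; "joint_velocities": joint speeds; "joint_efforts": joint torques, N m; "eef_pos": TCP position; "tool_rot": TCP orientation; "force": force on the tool from outside, world axes, zero at the start; "torque": the same for the moment, N m; "gripper_width": opening from 0.0 (shut) to 1.0 (fully open).
Only numpy, scipy, OpenCV 4.12 (cv2) and the standard library are available. Lean on these libraries where they do the work, as an engineer would, in place of code of your own. Each camera call takes 0.05 s, during which the arm holds its last target.

## Working session

There is one attempt and no reset: what is moved stays moved. The work goes in short steps, Python scripts to look and compute and a shell command to move; the robot and the scene stay as the last step left them, time stands still between calls to the robot, and variables do not carry over. Pictures are saved under pics/ and viewed, and the job is handed in when it is done.

```bash
mkdir -p pics; ls; python3 - <<'E'
from workcell import *
import cv2,numpy as np
s=get_state();print(s)
for n in("scene","top"):
    p,d=camera(n);cv2.imwrite(f"pics/{n}0.png",p);np.save(f"pics/{n}0.npy",d);i=camera_info(n);print(n,i)
E
```

```text
pics
{'time_s': 0.0, 'q': array([-1.25241339e+00,  3.53676698e-01,  1.63410010e+00,  5.06689067e-06,
        1.15519940e+00, -2.40933688e-03]), 'joint_velocities': array([-1.36637057e-03,  8.51608862e-05,  4.02653346e-04,  4.67909683e-04,
        7.29132187e-05, -1.89222096e-04]), 'joint_efforts': array([-1.99566195e-03, -5.93854094e+01, -3.34218621e+01,  6.96158269e-02,
        2.34874198e-02, -1.30758604e-04]), 'eef_pos': array([ 0.19691968, -0.59266105,  0.21386042]), 'tool_rot': array([[ 3.15316277e-01, -9.48986545e-01, -4.28690919e-04],
       [-9.48985633e-01, -3.15316568e-01,  1.31546548e-03],
       [-1.38353239e-03, -7.96615482e-06, -9.99999043e-01]]), 'force': array([0.91559447, 0.39071972, 0.3288253 ]), 'torque': array([0.0076594 , 0.01205889, 0.00406036]), 'gripper_width': 1.0039275879682408}
scene {'mtx': array([[385.35162178,   0.        , 280.85181026],
       [  0.        , 385.35162178, 202.14324691],
       [  0.        ,   0.        ,   1.        ]]), 'D': array([-0.00552649,  0.        ,  0.        ,  0.        ,  0.        ]), 'cam_to_world': array([[ 0.25292551,  0.46949244, -0.84593471,  1.08246999],
       [ 0.96744118, -0.11433852,  0.22579696, -0.17474498],
       [ 0.00928704, -0.87550189, -0.48312545,  0.36981274],
       [ 0.        ,  0.        ,  0.        ,  1.        ]])}
top {'mtx': array([[388.65077621,   0.        , 281.77622732],
       [  0.        , 388.65077621, 207.74177208],
       [  0.        ,   0.        ,   1.        ]]), 'D': array([-0.04976877,  0.        ,  0.        ,  0.        ,  0.        ]), 'cam_to_world': array([[-0.00944949, -0.98514864,  0.17144346,  0.39317947],
       [-0.99935779,  0.0152304 ,  0.0324351 , -0.02956952],
       [-0.03456455, -0.17102686, -0.98465989,  0.86268038],
       [ 0.        ,  0.        ,  0.        ,  1.        ]])}
```

View pics/scene0.png

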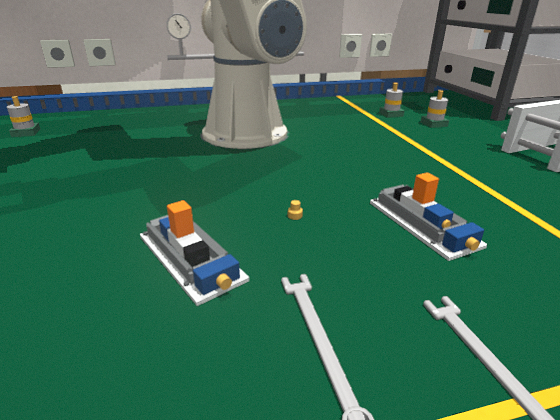

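View pics/top0.png

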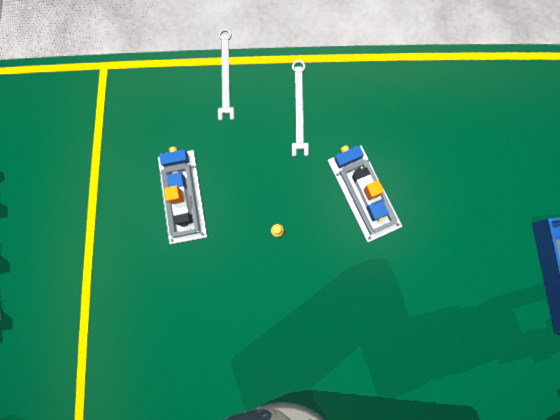

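The pictures agree. The nest right of straight ahead (top picture near (365,190), scene picture near (190,245)) has its black end towards the blue block. The left nest (top near (180,195)) is docked correctly. Now I'll measure the right one.

```bash
cat > h.py <<'E'
import cv2,numpy as np
from workcell import *
def cloud(n,d):
    i=camera_info(n);K,D,T=i["mtx"],i["D"],i["cam_to_world"]
    v,u=np.mgrid[:420,:560]
    xy=cv2.undistortPoints(np.stack([u,v],-1).reshape(-1,1,2).astype(float),K,D).reshape(420,560,2)
    P=np.dstack([xy,np.ones((420,560))])*d[...,None]
    return P@T[:3,:3].T+T[:3,3]
def masks(p):
    h=cv2.cvtColor(p,cv2.COLOR_BGR2HSV)
    H,S,V=h[...,0],h[...,1],h[...,2]
    return dict(orange=(H>5)&(H<18)&(S>150)&(V>120),blue=(H>100)&(H<125)&(S>130)&(V>50),black=(V<55)&(S<120),grey=(S<60)&(V>=60)&(V<175),white=(S<60)&(V>=175))
def rect(pts):
    (c,s,a)=cv2.minAreaRect((pts[:,:2]*1000).astype(np.float32));return np.round(c,1),np.round(s,1),round(a,1)
E
cat > m.py <<'E'
import sys;from h import *
tag=sys.argv[1]
for n in("top","scene"):
    if tag=="0": p=cv2.imread(f"pics/{n}0.png");d=np.load(f"pics/{n}0.npy")
    else:
        p,d=camera(n);cv2.imwrite(f"pics/{n}{tag}.png",p);np.save(f"pics/{n}{tag}.npy",d)
    W=cloud(n,d);M=masks(p)
    ok=d>0
    g=ok&(abs(W[...,2])<.02)&(W[...,0]>.3)&(W[...,0]<.6)&(abs(W[...,1])<.4);print(n,"bench z med",np.median(W[g][:,2]))
    for side in(-1,1):
        R=ok&(W[...,1]*side>.06)&(W[...,1]*side<.42)&(W[...,0]>.28)&(W[...,0]<.72)
        print(n,"side",side)
        for k,lo,hi in(("orange",.083,.1),("orange",.045,.085),("blue",.03,.055),("black",.03,.055),("white",.035,.055),("white",.002,.015),("grey",.025,.04)):
            q=W[R&M[k]&(W[...,2]>lo)&(W[...,2]<hi)]
            if len(q)>5: print(k,lo,len(q),"mean",np.round(q.mean(0)*1000,1),"zmed %.1f"%(np.median(q[:,2])*1000),*rect(q))
E
python3 m.py 0
python3 - <<'E'
import cv2
a=cv2.imread('pics/top0.png')[135:255,310:420];b=cv2.imread('pics/scene0.png')[190:310,130:255]
cv2.imwrite('pics/cropA.png',cv2.hconcat([cv2.resize(a,(396,480)),cv2.resize(b,(400,480))]))
E
```

```text
top bench z med 0.0004518194318854363
top side -1
orange 0.083 19 mean [ 557.1 -186.8   87.3] zmed 87.3 [ 555.5 -189.8] [31.9 14. ] 70.8
orange 0.045 56 mean [ 557.5 -185.5   71.7] zmed 71.6 [ 556.2 -189.3] [33.6 16.4] 68.0
blue 0.03 557 mean [ 597.5 -175.2   41.2] zmed 40.1 [ 588.2 -177.1] [165.4  59.1] 21.9
black 0.03 6 mean [ 601.1 -161.3   37.9] zmed 38.7 [ 601.  -161.4] [9.6 0.8] 17.7
white 0.035 274 mean [ 576.9 -186.    42.9] zmed 43.9 [ 577.6 -184.2] [189.   62.7] 23.9
white 0.002 1038 mean [ 552.8 -177.3    8.6] zmed 8.6 [ 599.5 -170.7] [273.  114.9] 32.4
grey 0.025 375 mean [ 571.1 -172.7   31.1] zmed 31.2 [ 562.6 -189.1] [158.2  64.6] 21.9
top side 1
orange 0.083 35 mean [557.8 216.1  87.3] zmed 88.2 [561.9 223.6] [25.7 28.3] 12.5
orange 0.045 75 mean [555.2 216.   71.1] zmed 71.9 [555.3 216.3] [15.2 32.7] 50.3
blue 0.03 493 mean [634.1 236.1  40.4] zmed 39.4 [627.3 236.7] [84.  60.9] 9.4
black 0.03 31 mean [512.6 205.4  38. ] zmed 37.2 [510.9 207.1] [12.7 31.5] 39.4
white 0.035 198 mean [544.9 220.5  43.8] zmed 44.0 [570.9 237.9] [180.7  55.2] 17.9
white 0.002 753 mean [5
[... 693 characters left out ...]
 -184.9] [279.9  94.7] 50.5
grey 0.025 921 mean [ 580.7 -191.1   30.3] zmed 30.8 [ 578.3 -185. ] [190.2  66.2] 23.4
scene side 1
orange 0.083 127 mean [568.7 219.9  87.7] zmed 88.4 [564.7 223.9] [26.9 29. ] 13.2
orange 0.045 439 mean [571.7 218.7  66. ] zmed 66.3 [571.3 219.6] [36.9 20.3] 58.3
blue 0.03 825 mean [636.5 233.6  38.4] zmed 37.7 [628.2 236.4] [88.1 61.6] 10.2
black 0.03 97 mean [519.3 207.1  41. ] zmed 43.7 [516.9 213.1] [16.5 32.7] 17.9
white 0.035 106 mean [554.6 218.9  43.9] zmed 43.7 [554.9 221.3] [60.7 28.9] 13.7
white 0.002 392 mean [611.7 204.    7.6] zmed 7.7 [575.  225.1] [206.7  84.3] 11.8
grey 0.025 770 mean [571.5 210.7  30.5] zmed 31.0 [578. 226.] [189.   64.8] 10.8
```

View pics/cropA.png

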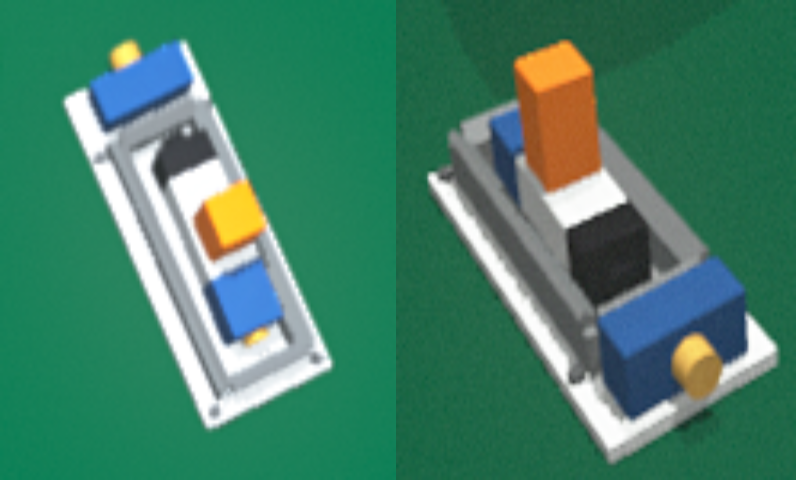

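Close-up: the reversed sensor's black end (crop left (185,150)) faces the blue block and the grip post is free all round. Next, a combined height map in the nest's frame to find the slot's middle.

```bash
cat > hm.py <<'E'
import sys;from h import *
# height/colour map in rotated frame
tag,x0,y0,yaw,out=sys.argv[1],*map(float,sys.argv[2:5]),sys.argv[5]
c,s=np.cos(np.radians(yaw)),np.sin(np.radians(yaw))
tiles=[]
for n in("top","scene"):
    p=cv2.imread(f"pics/{n}{tag}.png");d=np.load(f"pics/{n}{tag}.npy");W=cloud(n,d)*1000
    ok=(d>0)&(W[...,2]>-5)&(W[...,2]<110)
    q=W[ok];col=p[ok];X=q[:,0]-x0;Y=q[:,1]-y0
    a=c*X+s*Y;b=-s*X+c*Y
    # 2 mm cells, drawn 3 px: a right, b up
    img=np.zeros((100,250,3),np.uint8);zz=np.full((100,250),-9.)
    i=((a+125)/1).astype(int);j=((50-b)/1).astype(int)
    k=(i>=0)&(i<250)&(j>=0)&(j<100)
    for ii,jj,z,cc in zip(i[k],j[k],q[k][:,2],col[k]):
        for dj in(0,1):
          for di in (0,1):
            y,x=min(jj+dj,99),min(ii+di,249)
            if z>zz[y,x]: zz[y,x]=z;img[y,x]=cc
    tiles.append(cv2.resize(img,(750,300),interpolation=0))
    # edges by profile
    for name,lo,hi in(("rim",29,36),("sensor top",41,47),("block",36.5,41)):
        m=(q[:,2]>lo)&(q[:,2]<hi)&(abs(b)<45)&(a>-120)&(a<125)
        print(n,name,"a pct",np.round(np.percentile(a[m],[0.5,2,98,99.5]),1),"b pct",np.round(np.percentile(b[m],[.5,2,50,98,99.5]),1))
    # plate edges
    m=(q[:,2]>4)&(q[:,2]<12)&(col.min(1)>120)&(abs(b)<60)&(abs(a)<140)
    print(n,"plate",np.round(np.percentile(a[m],[.5,2,98,99.5]),1),np.round(np.percentile(b[m],[.5,2,98,99.5]),1))
im=cv2.vconcat(tiles)
for g in range(0,250,25):cv2.line(im,(g*3,0),(g*3,600),(0,0,255) if g==125 else (90,90,90),1)
for t in(0,300):
    for g in range(0,100,25):cv2.line(im,(0,t+g*3),(750,t+g*3),(0,0,255) if g==50 else (90,90,90),1)
cv2.imwrite(out,im)
E
python3 hm.py 0 567.2 -194 22.8 pics/hm0.png
```

```text
top rim a pct [-81.9 -80.9 115.4 120. ] b pct [-29.  -27.8   9.8  37.   37.6]
top sensor top a pct [-56.6 -55.5  87.  100.6] b pct [-15.6 -14.7   2.8  17.3  18.5]
top block a pct [-55.9 -45.2 107.9 108.3] b pct [-23.7 -22.9   9.8  35.4  35.8]
top plate [-92.3 -91.4 106.7 110.9] [-38.4 -37.4  47.   47.6]
scene rim a pct [-80.1 -78.7 115.8 120.4] b pct [-29.3 -28.6  -7.4  35.2  36.8]
scene sensor top a pct [-54.4 -52.1  55.5  56.4] b pct [-16.3 -15.7  -4.8  14.2  15.1]
scene block a pct [-46.2 -28.1 107.9 108.9] b pct [-24.2 -23.   -0.2  32.6  34.4]
scene plate [-85.2 -79.6 112.9 113.3] [-38.7 -37.9  44.6  46.7]
```

View pics/hm0.png

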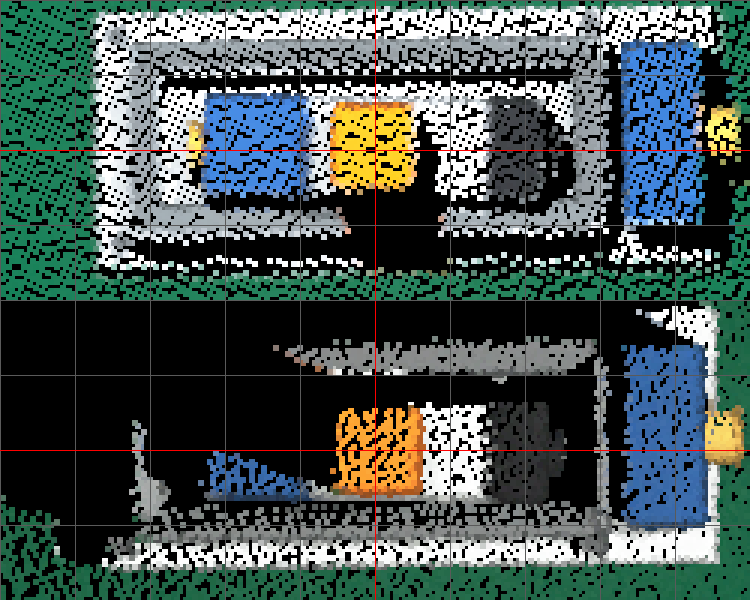

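Measured, in a frame yawed 22.8° at (567.2, -194):
- The plate reads 205 x 85 mm, the sensor top is at z 44, and the post is 28-29 mm wide with its top at about 89 mm. All of these match the given sizes.
- Post centre is about (567.0, -192.8). Slot middle is about (563.6, -190.6).

I'll approach with the tool's x at -67.2°, so a -180° turn stays inside the last joint's range.

```bash
python3 -m handwheel '-10 -18 3 0 1; -29 -52 8 -1 1; -48 -86 13 -2 1; -67 -121 18 -3 1; -86 -156 23 -4 1; -105 -191 28 -4.4 1; -124 -226 33 -4.4 1; -143 -260 38 -4.4 1'
```

```text
time_s: 0.77
eef_pos: [0.3996, -0.3737, 0.1762]
tool_rot: [[0.387, -0.922, -0.0], [-0.922, -0.387, 0.0], [-0.0, 0.0, -1.0]]
force: [-0.7, -0.1, -0.5]
gripper_width: 1.005
```

```bash
python3 -m handwheel '-16 -35 5 0 1; -32 -70 12 0 1; -48 -105 20 0 1; -64 -140 28 0 1; -80 -175 36 0 1; -95 -208 42 0 1; -103 -226 46 0 1; -103 -226 46 0 1'; python3 m.py 1 | grep -v "white\|grey"
python3 -c "
from workcell import *;s=get_state();print(s['eef_pos'],s['tool_rot'],s['q'])"
```

```text
time_s: 1.43
eef_pos: [0.5691, -0.1897, 0.1294]
tool_rot: [[0.39, -0.921, -0.001], [-0.921, -0.39, 0.001], [-0.001, 0.0, -1.0]]
force: [-0.1, -0.3, 0.3]
gripper_width: 0.998
top bench z med 0.00035529452168370224
top side -1
blue 0.03 300 mean [ 651.9 -151.1   38.4] zmed 38.5 [ 652.8 -151. ] [25.5 59.1] 22.8
black 0.03 11 mean [ 614.8 -177.9   43.3] zmed 45.0 [ 615.2 -177.3] [18.5  5.5] 33.2
top side 1
orange 0.083 44 mean [561.1 218.1  88.6] zmed 88.9 [563.  223.6] [27.5 28.1] 10.6
orange 0.045 45 mean [550.8 220.2  70.8] zmed 69.9 [554.7 216.5] [14.8 32. ] 49.2
blue 0.03 497 mean [633.9 236.   40.3] zmed 39.3 [627.4 235.9] [84.2 60.2] 10.3
black 0.03 54 mean [511.5 206.7  38.2] zmed 38.0 [511.  208.2] [14.2 33.5] 39.3
scene bench z med -0.0007890939437645295
scene side -1
orange 0.083 234 mean [ 570.9 -193.4   87.9] zmed 88.6 [ 567.7 -193.2] [28.  28.4] 20.4
orange 0.045 506 mean [ 578.  -192.5   66.1] zmed 66.2 [ 576.7 -195.9] [36.  20.2] 72.8
blue 0.03 750 mean [ 641.9 -161.1   36.9] zmed 37.0 [ 590.7 -179.4] [164.6  60.6] 23.4
black 0.03 357 mean [ 615.6 -175.6   39.6] zmed 41.7 [ 613.6 -175.1] [24.6 32.6] 25.1
scene side 1
orange 0.083 97 mean [570.3 218.8  86.7] zmed 86.6 [564.4 223.6] [26.9 29.5] 10.6
orange 0.045 442 mean [571.8 218.6  66.3] zmed 66.6 [571.8 219.3] [36.8 20.8] 58.4
blue 0.03 828 mean [636.3 233.4  38.5] zmed 37.8 [628.1 236. ] [88.6 61.2] 10.3
black 0.03 94 mean [519.7 206.4  41.2] zmed 43.5 [516.9 211.3] [16.9 31.4] 19.4
[ 0.56691193 -0.19243337  0.13000384] [[ 3.88860105e-01 -9.21295794e-01 -1.37066801e-03]
 [-9.21296567e-01 -3.88860659e-01  1.52480623e-04]
 [-6.73478622e-04  1.20349810e-03 -9.99999049e-01]] [-3.29563515e-01  4.04760595e-01  1.76446116e+00 -3.61936470e-04
  9.73717185e-01  8.42042006e-01]
```

View pics/scene1.png

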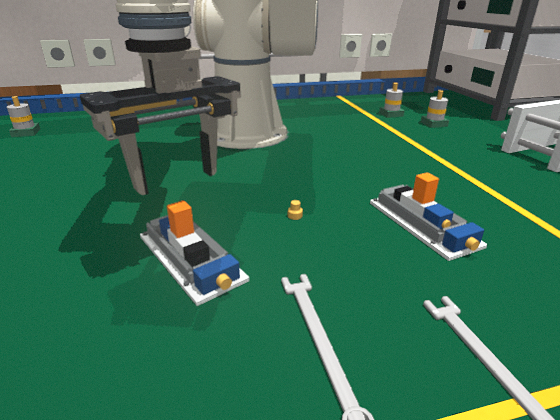

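Scene picture: the fingertips at (142,190) and (210,172) straddle the post top at (180,205). Their midpoint is directly above it. Going down.

```bash
python3 -m handwheel '0 0 15 0 1; 0 0 32 0 1; 0 0 48 0 1; 0 0 60 0 1; 0 0 70 0 1; 0 0 78 0 1; 0 0 78 0 1; 0 0 78 0 1' && python3 -m handwheel '0 0 0 0 -1; 0 0 0 0 -1; 0 0 0 0 -1; 0 0 0 0 -1; 0 0 0 0 -1; 0 0 0 0 -1; 0 0 0 0 -1; 0 0 0 0 -1' 35
```

```text
time_s: 2.2
eef_pos: [0.567, -0.1932, 0.0525]
tool_rot: [[0.387, -0.922, -0.0], [-0.922, -0.387, 0.0], [-0.0, 0.0, -1.0]]
force: [0.2, 0.1, -0.8]
gripper_width: 0.999
time_s: 2.87
eef_pos: [0.5673, -0.1929, 0.0526]
tool_rot: [[0.387, -0.922, 0.0], [-0.922, -0.387, -0.0], [0.0, -0.0, -1.0]]
force: [-0.3, 0.4, 1.2]
gripper_width: 0.442
```

Opening is 0.44 (about 41 mm) and may still be closing; a 28 mm post would read about 0.30.

```bash
python3 -m handwheel '0 0 0 0 -1; 0 0 0 0 -1; 0 0 0 0 -1; 0 0 0 0 -1; 0 0 0 0 -1; 0 0 0 0 -1' 35
```

```text
time_s: 3.37
eef_pos: [0.5672, -0.193, 0.0525]
tool_rot: [[0.387, -0.922, 0.0], [-0.922, -0.387, -0.0], [0.0, 0.0, -1.0]]
force: [0.8, -0.5, -1.3]
gripper_width: 0.301
```

Gripped at 27.7 mm. Lifting.

```bash
python3 -m handwheel '0 0 -4 0 -1; 0 0 -12 0 -1; 0 0 -24 0 -1; 0 0 -38 0 -1; 0 0 -54 0 -1; 0 0 -70 0 -1; 0 0 -84 0 -1; 0 0 -90 0 -1' && python3 -m handwheel '0 0 0 0 -1; 0 0 0 0 -1'; python3 - <<'E'
from h import *
p,d=camera("scene");cv2.imwrite("pics/lift.png",p);np.save("pics/scene_l.npy",d)
E
```

```text
time_s: 4.03
eef_pos: [0.5683, -0.1933, 0.1457]
tool_rot: [[0.387, -0.922, 0.003], [-0.922, -0.387, -0.001], [0.002, -0.002, -1.0]]
force: [0.9, 1.3, -3.7]
gripper_width: 0.301
time_s: 4.2
eef_pos: [0.5672, -0.1929, 0.1429]
tool_rot: [[0.387, -0.922, 0.001], [-0.922, -0.387, -0.0], [0.0, -0.0, -1.0]]
force: [-0.4, 1.1, -4.6]
gripper_width: 0.3
```

View pics/lift.png

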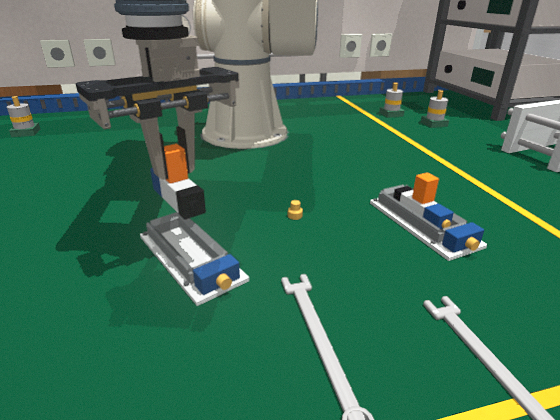

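Scene picture: the sensor hangs level from the post with its black end at (190,203), clear of the empty nest at (190,245). Turning it by -180° in four calls.

```bash
python3 -m handwheel '0 0 0 -3 -1; 0 0 0 -8 -1; 0 0 0 -14 -1; 0 0 0 -20 -1; 0 0 0 -26.5 -1; 0 0 0 -33 -1; 0 0 0 -39 -1; 0 0 0 -45 -1' && python3 -m handwheel '0 0 0 -6 -1; 0 0 0 -12 -1; 0 0 0 -18 -1; 0 0 0 -24 -1; 0 0 0 -30 -1; 0 0 0 -36 -1; 0 0 0 -42 -1; 0 0 0 -48 -1' && python3 -m handwheel '0 0 0 -6 -1; 0 0 0 -12 -1; 0 0 0 -18 -1; 0 0 0 -24 -1; 0 0 0 -30 -1; 0 0 0 -36 -1; 0 0 0 -42 -1; 0 0 0 -48 -1' && python3 -m handwheel '0 0 0 -6 -1; 0 0 0 -12 -1; 0 0 0 -18 -1; 0 0 0 -24 -1; 0 0 0 -30 -1; 0 0 0 -35 -1; 0 0 0 -39 -1; 0 0 0 -39 -1' && python3 -m handwheel '0 0 0 0 -1; 0 0 0 0 -1'
python3 - <<'E'
from h import *
for n in("scene","top"):
    p,d=camera(n);cv2.imwrite(f"pics/{n}R.png",p);np.save(f"pics/{n}R.npy",d)
s=get_state();print(s['eef_pos'],s['q'],s['tool_rot'][:,0])
E
python3 hm.py R 567.2 -194 22.8 pics/hmR.png
```

```text
time_s: 4.92
eef_pos: [0.5664, -0.1927, 0.1413]
tool_rot: [[0.928, -0.373, -0.002], [-0.373, -0.928, 0.001], [-0.002, 0.0, -1.0]]
force: [0.2, 0.6, -4.1]
gripper_width: 0.303
time_s: 5.58
eef_pos: [0.5664, -0.1927, 0.1412]
tool_rot: [[0.898, 0.44, -0.002], [0.44, -0.898, 0.001], [-0.002, -0.002, -1.0]]
force: [-0.4, -0.2, -4.6]
gripper_width: 0.307
time_s: 6.25
eef_pos: [0.5664, -0.1927, 0.1413]
tool_rot: [[0.274, 0.962, -0.002], [0.962, -0.274, 0.001], [0.0, -0.002, -1.0]]
force: [0.7, -0.0, -3.9]
gripper_width: 0.302
time_s: 6.92
eef_pos: [0.5665, -0.1927, 0.1414]
tool_rot: [[-0.39, 0.921, -0.002], [0.921, 0.39, 0.001], [0.001, -0.002, -1.0]]
force: [0.5, -0.4, -5.4]
gripper_width: 0.3
time_s: 7.08
eef_pos: [0.5668, -0.1929, 0.142]
tool_rot: [[-0.385, 0.923, -0.001], [0.923, 0.385, 0.0], [0.001, -0.001, -1.0]]
force: [-0.1, -0.1, -4.8]
gripper_width: 0.306
[ 0.56703548 -0.19290044  0.14226209] [-3.30415224e-01  3.90075162e-01  1.75534075e+00  1.99664953e-06
  9.96724378e-01 -2.29723020e+00] [-3.85747099e-01  9.22604488e-01  3.64994204e-04]
top rim a pct [-31.  -28.5 120.8 121.2] b 
[... 530 characters left out ...]
0,98,99.5]),1))
                                  ~~~~~~~~~~~~~^^^^^^^^^^^^^^^^^^^^^^
    return _quantile_unchecked(
        a, q, axis, out, overwrite_input, method, keepdims, weights)
    return _ureduce(a,
                    func=_quantile_ureduce_func,
    ...<5 lines>...
                    overwrite_input=overwrite_input,
                    method=method)
    r = func(a, **kwargs)
    result = _quantile(arr,
                       quantiles=q,
    ...<2 lines>...
                       out=out,
                       weights=wgt)
    slices_having_nans = np.isnan(arr[-1, ...])
                                  ~~~^^^^^^^^^
IndexError: index -1 is out of bounds for axis 0 with size 0
```

View pics/sceneR.png

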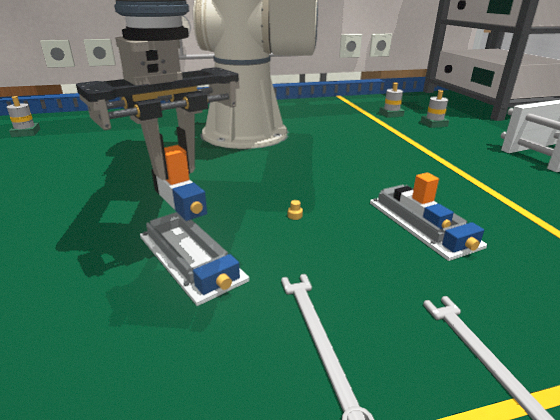

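Scene picture: the sensor is turned, with its blue end and gold stub at (190,203) towards the blue block at (217,270). The other sensor is untouched. Now I'll compare the held sensor with the empty slot.

```bash
python3 - <<'E'
from h import *
c,s=np.cos(np.radians(22.8)),np.sin(np.radians(22.8))
tiles=[]
for n in("scene","top"):
    p=cv2.imread(f"pics/{n}R.png");d=np.load(f"pics/{n}R.npy");W=cloud(n,d)*1000
    X,Y=W[...,0]-567.2,W[...,1]+194;a=c*X+s*Y;b=-s*X+c*Y;z=W[...,2];M=masks(p)
    near=(d>0)&(abs(a)<130)&(abs(b)<60)
    def pr(t,m):
        if m.sum()>5: print(n,t,m.sum(),"a",np.round(np.percentile(a[m],[1,5,50,95,99]),1),"b",np.round(np.percentile(b[m],[1,5,50,95,99]),1),"z",np.round(np.percentile(z[m],[1,50,99]),1), cv2.minAreaRect(np.c_[a[m],b[m]].astype(np.float32)))
    pr("held blue",near&M["blue"]&(z>85)&(z<140))
    pr("held blue top",near&M["blue"]&(z>131)&(z<140))
    pr("post",near&M["orange"]&(z>130)&(z<190))
    pr("floor",near&(z>4)&(z<11)&(abs(a)<75)&(abs(b-4.5)<26)&~M["grey"])
    for lo,hi,side in((24,36,1),(24,36,-1)):pass
    # inner wall edges: points z 12..25 vertical walls
    w=near&(z>11)&(z<24)&(abs(b-4.5)<35)&(abs(a)<85)
    pr("wall +a",w&(a>55)&(abs(b-4.5)<15)); pr("wall -a",w&(a<-55)&(abs(b-4.5)<15)); pr("wall +b",w&(b>20)&(abs(a)<50)); pr("wall -b",w&(b<-10)&(abs(a)<50))
    r=near&(z>32)&(z<36.5)&(a<85)
    pr("rim",r); pr("rim+b",r&(b>25)&(abs(a)<70));pr("rim-b",r&(b<-15)&(abs(a)<70));pr("rim+a",r&(a>70)&(abs(b-4)<20))
    img=np.zeros((100,250,3),np.uint8);ok=near&(z<60)
    i=(a[ok]+125).astype(int);j=(50-b[ok]).astype(int);k=(j>=0)&(j<100)&(i<250);o=np.argsort(z[ok][k]);
    img[j[k][o],i[k][o]]=p[ok][k][o]
    tiles.append(cv2.resize(img,(750,300),interpolation=0))
cv2.imwrite("pics/hmR.png",cv2.vconcat(tiles))
E
```

```text
scene held blue 769 a [26.4 29.9 56.1 59.4 60. ] b [-15.8 -15.5  -5.3  15.   16.5] z [ 99.6 127.4 134. ] ((42.333580017089844, 0.46454811096191406), (33.057777404785156, 36.03848648071289), 89.21931457519531)
scene held blue top 312 a [25.1 27.6 44.3 58.2 59.5] b [-15.3 -14.5  -0.3  14.6  16.6] z [131.2 133.2 134.1] ((42.380615234375, 0.7056283950805664), (36.22291946411133, 32.47178649902344), 0.10604774951934814)
scene post 739 a [-7.8 -1.1 15.3 17.  17.6] b [-12.7 -12.    0.7  13.6  16.9] z [135.3 161.7 179.2] ((4.614887237548828, 1.9549436569213867), (28.57782554626465, 31.615278244018555), 5.226076602935791)
scene floor 507 a [-71.4 -63.3   4.7  39.6  42.4] b [-5.5  1.5 13.6 24.  25.5] z [5.8 7.1 8.8] ((-14.35892105102539, 17.012798309326172), (32.955806732177734, 119.10750579833984), 81.43757629394531)
scene wall -a 116 a [-73.5 -73.1 -71.9 -70.6 -70.1] b [-10.2  -9.1   3.9  17.7  18.7] z [11.2 17.4 23.9] ((-71.22355651855469, 4.39860725402832), (4.4275970458984375, 29.225526809692383), 0.4233337640762329)
scene wall +b 180 a [-47.7 -44.4   3.5  45.8  49.4] b [24.9 25.2 26.1 27
[... 1836 characters left out ...]
 23.7] ((-21.367403030395508, 29.06026840209961), (17.11347198486328, 28.057510375976562), 85.27237701416016)
top rim 28 a [-31.  -27.8 -10.7  83.3  83.5] b [-12.6  -8.8  32.6  35.8  36.4] z [32.  33.4 35.7] ((27.791954040527344, 16.92756462097168), (14.060659408569336, 125.4569091796875), 67.66624450683594)
top rim+b 17 a [-31.4 -29.  -16.5  -8.5  -7.1] b [31.  31.6 34.  36.2 36.4] z [32.1 33.3 35. ] ((-19.523357391357422, 33.7969856262207), (5.2001543045043945, 25.305423736572266), 85.08674621582031)
top rim+a 11 a [74.1 74.5 76.3 83.4 83.5] b [-13.1 -11.9  -0.7   3.7   4.6] z [32.1 33.6 35.7] ((78.612060546875, -4.297220230102539), (18.01397705078125, 9.57335090637207), 88.66465759277344)
```

View pics/hmR.png

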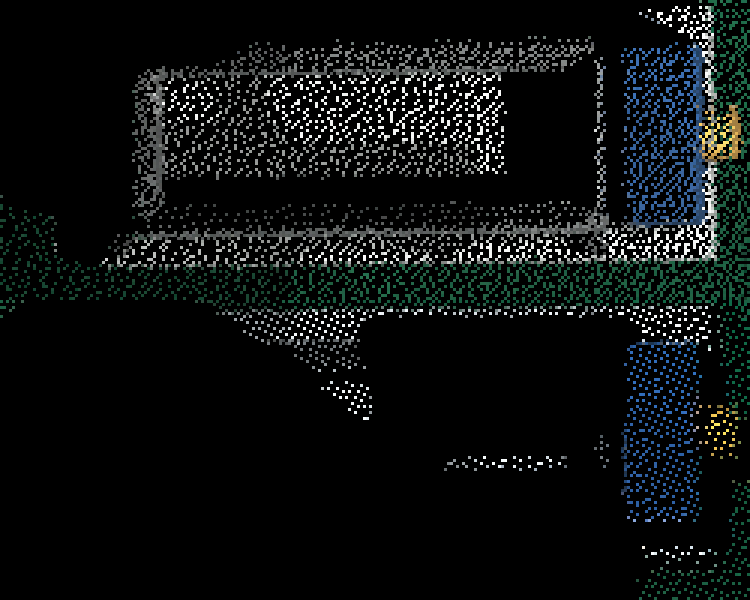

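Same-camera comparison: the slot middle is at (-2.6, 3.9) and the held sensor is at about (+3.7, +0.5), because the pads hold the post about 2 mm off-centre along the bar. The shift needed is -6 mm along the slot (tool y) and +3.4 mm across it (tool x). I'll shift, lower part way, and check the force.

```bash
python3 -m handwheel '1.5 -3 5 0 -1; 3.4 -6 14 0 -1; 3.4 -6 25 0 -1; 3.4 -6 36 0 -1; 3.4 -6 46 0 -1; 3.4 -6 53 0 -1; 3.4 -6 56 0 -1; 3.4 -6 56 0 -1'
python3 - <<'E'
from h import *
c,s=np.cos(np.radians(22.8)),np.sin(np.radians(22.8))
for n in("scene","top"):
    p,d=camera(n);cv2.imwrite(f"pics/{n}P.png",p)
    W=cloud(n,d)*1000;X,Y=W[...,0]-567.2,W[...,1]+194;a=c*X+s*Y;b=-s*X+c*Y;z=W[...,2];M=masks(p)
    near=(d>0)&(abs(a)<75)&(abs(b)<40)
    m=near&M["blue"]&(z>74)&(z<84)
    if m.sum()>9:print(n,m.sum(),"blue a",np.percentile(a[m],[1,99]),"b",np.percentile(b[m],[1,99]))
cv2.imwrite("pics/P.png",cv2.resize(cv2.imread("pics/sceneP.png")[130:310,100:280],(600,600),interpolation=2))
E
```

```text
time_s: 7.85
eef_pos: [0.5598, -0.1919, 0.0854]
tool_rot: [[-0.387, 0.922, -0.002], [0.922, 0.387, 0.001], [0.001, -0.001, -1.0]]
force: [-0.4, 0.1, -5.4]
gripper_width: 0.302
scene 316 blue a [19.63008398 53.02009286] b [-11.63426759  20.11523952]
top 14 blue a [47.48808731 51.98183642] b [-2.47839663 20.86486251]
```

View pics/P.png

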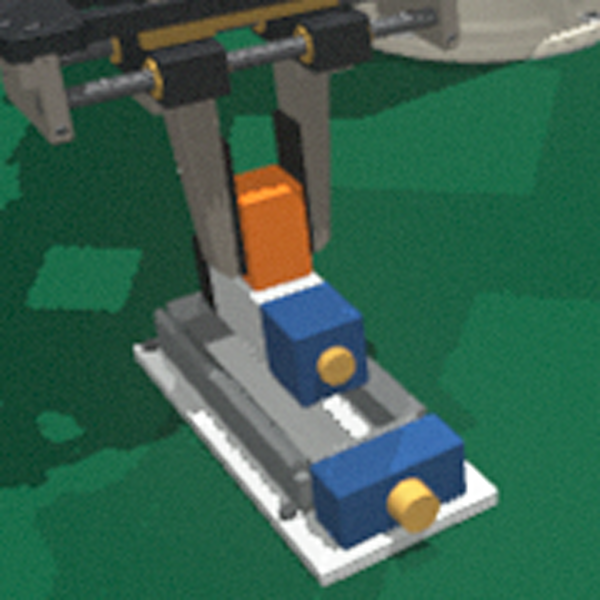

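The picture shows the sensor aligned above the slot, with its blue end at (315,345) towards the block. It measures (-2.8, 4.2) against the slot's (-2.6, 3.9). Lowering slowly.

```bash
python3 -m handwheel '0 0 4 0 -1; 0 0 9 0 -1; 0 0 14 0 -1; 0 0 19 0 -1; 0 0 23 0 -1; 0 0 26 0 -1; 0 0 28 0 -1; 0 0 28 0 -1' && python3 -m handwheel '0 0 1.5 0 -1; 0 0 3 0 -1; 0 0 4 0 -1; 0 0 5 0 -1; 0 0 5.5 0 -1; 0 0 5.5 0 -1; 0 0 5.5 0 -1'
```

```text
time_s: 8.62
eef_pos: [0.5601, -0.1921, 0.058]
tool_rot: [[-0.387, 0.922, -0.001], [0.922, 0.387, 0.0], [0.001, -0.001, -1.0]]
force: [-0.2, -0.0, -4.1]
gripper_width: 0.304
time_s: 9.2
eef_pos: [0.5604, -0.1922, 0.0531]
tool_rot: [[-0.387, 0.922, 0.0], [0.922, 0.387, 0.0], [0.0, 0.0, -1.0]]
force: [-0.5, 0.2, -4.0]
gripper_width: 0.304
```

Still carrying the full weight, about 0.6 mm above the height it was lifted from. Easing down until the force shifts.

```bash
python3 -m handwheel '0 0 0.3 0 -1; 0 0 0.6 0 -1; 0 0 0.8 0 -1; 0 0 0.8 0 -1; 0 0 0.8 0 -1'; python3 -c "
from workcell import *;s=get_state();print(s['force'],s['eef_pos'])"
```

```text
time_s: 9.62
eef_pos: [0.5604, -0.1922, 0.0525]
tool_rot: [[-0.387, 0.922, 0.0], [0.922, 0.387, -0.0], [-0.0, 0.0, -1.0]]
force: [-0.5, 1.0, 0.2]
gripper_width: 0.303
[-0.47635381  0.98277782  0.19075624] [ 0.56039304 -0.19216891  0.05252951]
```

The force fell from -4 N to 0, so the sensor rests on the floor at its original height (TCP 52.5 mm). Releasing.

```bash
python3 -m handwheel '0 0 0 0 0; 0 0 0 0 0; 0 0 0 0 0; 0 0 0 0 0.3; 0 0 0 0 0.6; 0 0 0 0 0.8; 0 0 0 0 0.8; 0 0 0 0 0.8' && python3 -m handwheel '0 0 -5 0 0.8; 0 0 -15 0 0.8; 0 0 -30 0 0.8; 0 0 -50 0 0.8; 0 0 -70 0 0.8; 0 0 -90 0 0.8; 0 0 -105 0 0.8; 0 0 -110 0 0.8' && python3 -m handwheel '0 -20 -5 0 0.8; 0 -50 -10 0 0.8; 0 -85 -15 0 0.8; 0 -115 -20 0 0.8; 0 -140 -20 0 0.8; 0 -150 -20 0 0.8; 0 -150 -20 0 0.8; 0 -150 -20 0 0.8'; python3 m.py F | grep -v grey; python3 hm.py F 567.2 -194 22.8 pics/hmF.png
```

```text
time_s: 10.28
eef_pos: [0.5604, -0.1922, 0.0523]
tool_rot: [[-0.387, 0.922, 0.0], [0.922, 0.387, -0.0], [-0.0, 0.0, -1.0]]
force: [1.0, -0.4, 0.5]
gripper_width: 0.836
time_s: 10.95
eef_pos: [0.5618, -0.1927, 0.1659]
tool_rot: [[-0.387, 0.922, 0.004], [0.922, 0.387, -0.001], [-0.003, 0.003, -1.0]]
force: [0.9, -0.1, -0.3]
gripper_width: 0.9
time_s: 11.62
eef_pos: [0.4226, -0.2503, 0.1825]
tool_rot: [[-0.386, 0.922, 0.001], [0.922, 0.386, -0.0], [-0.0, 0.001, -1.0]]
force: [-0.2, 0.2, -0.8]
gripper_width: 0.902
top bench z med 0.00043788478135858844
top side -1
orange 0.083 36 mean [ 558.8 -187.3   88.7] zmed 89.1 [ 561.4 -190. ] [26.6 27.3] 21.9
orange 0.045 52 mean [ 553.6 -182.    71.9] zmed 72.5 [ 552.2 -185.1] [31.4 14.9] 64.9
blue 0.03 551 mean [ 627.5 -161.    41.1] zmed 40.0 [ 623.2 -163.4] [89.6 59.1] 23.1
black 0.03 77 mean [ 515.4 -208.5   41.9] zmed 43.8 [ 515.1 -208.2] [19.4 31.7] 18.6
white 0.035 214 mean [ 546.5 -194.2   44.3] zmed 44.5 [ 582.5 -190.4] [184.7  48.7] 23.0
white 0.002 805 mean [ 557.6 -174.3    8.6] zmed 8.6 [ 599.6 -169.9] [273.6 113.3] 32.5
top side 1
o
[... 1485 characters left out ...]
white 0.002 397 mean [611.7 204.1   7.5] zmed 7.6 [574.6 227. ] [204.7  85.6] 10.0
top rim a pct [-81.9 -80.8 113.9 119.2] b pct [-28.8 -27.9   7.6  37.   37.6]
top sensor top a pct [-59.3 -58.3  93.8 100.1] b pct [-11.5 -10.3   7.5  21.7  25. ]
top block a pct [-77.2 -49.  107.8 108.5] b pct [-23.9 -23.    7.9  34.9  35.6]
top plate [-92.3 -91.6 106.6 110.6] [-38.4 -37.5  47.2  47.6]
scene rim a pct [-79.9 -78.  115.1 120.2] b pct [-29.2 -28.6  -6.1  35.2  36.8]
scene sensor top a pct [-57.8 -55.4  53.   53.9] b pct [-12.1 -11.7  -0.6  19.4  20.5]
scene block a pct [-51.1 -38.9 107.8 108.3] b pct [-24.3 -23.4  -0.   32.6  33.7]
scene plate [-86.8 -78.  112.9 113.5] [-38.9 -38.3  44.5  46.5]
```

View pics/sceneF.png

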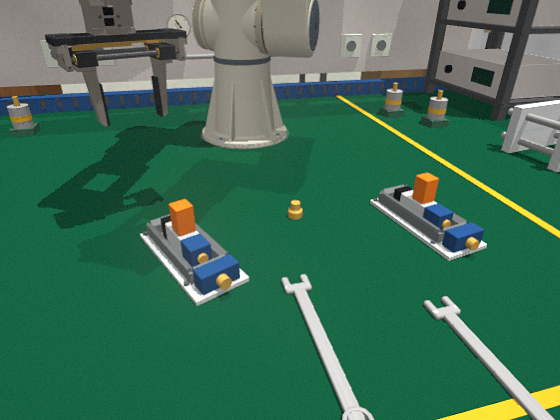

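View pics/hmF.png

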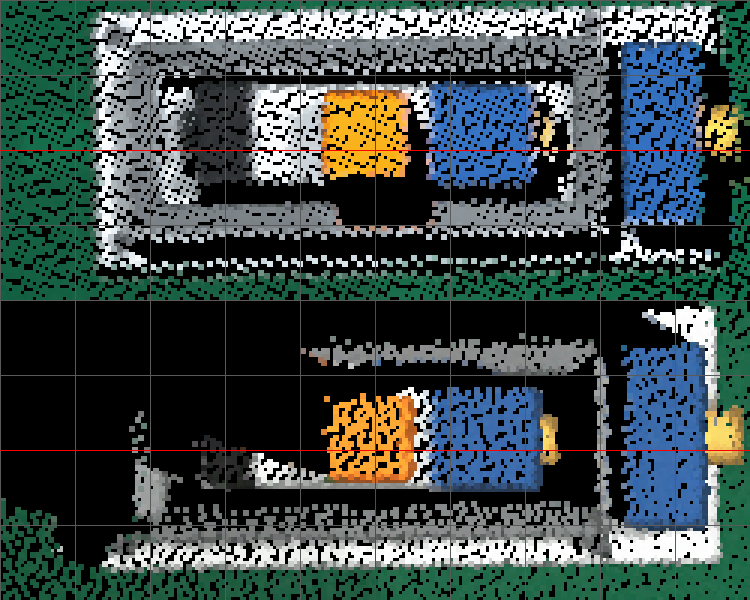

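The final pictures show:
- **Turned sensor:** it lies centred in the slot, blue end towards the block. Its top is at z 43-44.5 mm and the post top at 88.5-89 mm, the same heights as the correctly docked one.
- **Other sensor:** its post is at the same place as at the start, within 1 mm.
- **Gripper:** well clear, at (110,90) in the scene picture.

```bash
python3 -c "
from workcell import *
s=get_state();print(s['time_s'],abs(s['joint_velocities']).max(),s['force']);print(hand_in())"
```

```text
11.7167 0.007143376473010588 [0.31526171 0.68464465 0.5198876 ]
the job is handed in; nothing more can be done
None
```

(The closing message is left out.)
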